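# Sweep the glazed test buttons into the counting tray's trough and shut its cover

## Robot

A 6-joint arm with a two-finger parallel gripper is mounted at the origin on the work surface; the furniture and walls round the work are solid. World frame = base frame: x ahead of the robot, y to its left, z up, the work surface at z = 0. Lengths are in m, angles in rad, forces in N, time in s.
With the tool pointing down it reaches from about 0.35 to 1 m from the base axis. Payload 7.1 kg.
Tool frame: the origin (TCP) lies at the very end of the fingers, on their centre line; the grasp point (between the pads) lies 19 mm behind it; z points along the fingers, y is the line along which they close (so a half turn about z gives the same grasp; the last joint's range is limited). The gripper opens to 85 mm and grips with 20 to 120 N. Pads are 22 mm wide; open, the fingers measure 114 mm over their backs; the gripper's body (76 mm by 85 mm) begins 54 mm behind the grasp point. The pads swing forward as they close: fully open they stand 13 mm farther back than shut.
Start: joints at [1.216, 0.423, 1.63, -0, 1.089, -0.019], TCP at [0.206, 0.59, 0.231] pointing down, gripper open.
Joint ranges: [-3, 3], [-0.9, 2.11], [0.09, 2.58], [-1.31, 4.45], [0.11, 2.69], [-2.54, 2.54]. Speed limits (rad/s): [2.39, 2.39, 3.01, 3.14, 3.14, 3.14].

## Interface

Orientations are given as a unit quaternion [x, y, z, w].
In Python, from bench import * gives the robot as it stands.
- The arm moves only by the tool play_rows, never from a script. Its argument "series" is one flat list of numbers, 5 for each row, row after row: the opening, from 0 (shut) to 1 (fully open), then the shift along the world's x, y, z in m, then the turn about the world's z in rad. A call has 1 to 20 rows; each row shifts and turns the commanded pose from where the row before left it; what a row does not reach is not made up. A row lasts 1/8 s, in which the tool goes at most 62.5 mm and 10.7 degrees, less where a joint would pass 70% of its speed; a pose out of reach is approached as far as the arm can. A call is refused whole if a number of a shift passes 0.0625 or a number of a turn 0.188, either way. A call with a gripper value outside its range is refused whole. The fingers move at their own pace and stop on an object; "grip_force" is the grip in N (left out, the last holds). Time passes only in rows, so rows that do not move let the fingers close. It gives the time, the measured TCP pose, the force, the opening and the grip force at its end, in the units of the state.
- sense(): the state, without advancing time (a new reading comes with each control period).
- capture(name): name is "side" or "top" or "wrist"; returns the picture (480x640x3 uint8, blue, green, red); there is no depth.
- camera_params(name): a dict with "K" (3x3 intrinsics, pixels), "R" (3x3) and "t" (3): a world point X has camera coordinates R X + t. Camera axes: x right, y down, z forward; pixel columns grow to the right and rows downward; lengths in m; the calibration is good to about 2 mm. A picture is of the moment at which its call begins: read the wrist's pose just before it. camera_params takes no time and is no camera call; for the wrist camera it gives the pose at the moment of the call.
- hand_in(): hands the job in; it is judged then, once.
Trained networks look in the newest picture that a camera, given by its name, has taken for a name from the list of things; names that differ only in an ending like _2 or _b are one class to them, and where a whole thing is asked for, a point or a joint stands for the part that bears it (a point fixed in the world has none). Each returns a list of dicts, best first, with "confidence" (0 to 1); they miss things now and then, are a little off and sometimes report something else, mostly with a low value. They report only what shows in the picture. A call takes as long as a camera call.
- search_frame(camera, thing): "pixel" ([column, row] in pixels, amid what is visible of it).
- masks_of(camera, thing): "mask" (480x640 bool, what is visible of it) and "pixel" ([column, row] in pixels, amid what is visible of it).
The state is a dict: "t": time; "joints": joint angles; "joint_velocities": joint speeds; "joint_torque": joint torques, N m; "ee_pos": TCP position; "orientation": TCP orientation; "wrist_force": force on the tool from outside, world axes, zero at the start; "torque": the same for the moment, N m; "width": finger opening in m; "grip_force": force on a finger pad.
Only numpy, scipy, OpenCV 4.12 (cv2) and the standard library are available. Lean on these libraries where they do the work, as an engineer would, in place of code of your own. Each camera call takes 0.05 s, during which the arm holds its last target. There are 200 camera calls.

## Task

On the counting tray, sweep the three blue-glazed test buttons along the white deck and off its far edge into the trough with the fingertips, picking nothing up; leave the bare terracotta button where it lies, as it still has to be dipped. Once all three are in, push the trough's raised metal cover over and press it fully shut, so that the tray can be carried. Leave the other things on the bench where they are.

Things in the scene. Friction and masses are not known exactly. Their poses are not given: they have to be found in the camera images.
- tray: wooden counting tray, fixed to the bench, 214 mm (x) by 194 mm (y). Origin at the centre of its underside; x points from the near rim across the deck to the trough, y to the left, z up. White flat deck: x -100 to +49 mm, y -90 to +90 mm, top z = 36 mm. A rim 7 mm thick, top z = 44 mm, bounds it on the near side and both sides, but not at the far edge. Buttons stand in a row, 40 mm or more apart in y.
- deck_edge (a point): middle of the deck's open far edge, at the deck's top: tray x = +49 mm, y = 0, z = 36 mm. The edge runs along the tray's y axis
- trough (a point): middle of the trough's floor: tray x = +72 mm, y = 0, z = 6 mm. The trough is open above, 46 mm wide (tray x +49 to +95 mm) and 180 mm long in y, its floor 30 mm below the deck's top; its far wall is 8 mm thick, top z = 35 mm, and carries the cover's hinge
- blue_1: blue-glazed test button with a terracotta foot: domed disc 28 mm across, 14 mm high, about 16 g, standing flat on the tray's deck with its dome up; origin at its centre (7 mm above the deck while it stands there)
- blue_2: blue-glazed test button, same as blue_1: domed disc 28 mm across, 14 mm high, about 16 g, standing flat on the tray's deck with its dome up; origin at its centre (7 mm above the deck while it stands there)
- blue_3: blue-glazed test button, same as blue_1: domed disc 28 mm across, 14 mm high, about 16 g, standing flat on the tray's deck with its dome up; origin at its centre (7 mm above the deck while it stands there)
- bare: unglazed, all-terracotta test button, to be left on the deck: domed disc 28 mm across, 14 mm high, about 16 g, standing flat on the tray's deck with its dome up; origin at its centre (7 mm above the deck while it stands there)
- cover (a joint): angle of the trough's cover, rad: 0 is shut (lying level over the trough, its edge on the deck's edge), 1.57 upright, 1.85 fully open, leaning away from the deck. It starts at 1.6 to 1.8. The hinge is stiff: the cover stays at any angle and has to be pushed all the way down (about 1 N at its free edge).
- cover_hinge (a point): middle of the cover's hinge line, on top of the tray's far wall at tray x = +99 mm, y = 0, z = 38 mm; the line runs along the tray's y axis
- cover_edge (a point): middle of the free edge of the cover, a bare aluminium plate 176 mm long and 3 mm thick that reaches 52 mm from the hinge line; the upper edge while the cover stands open
- slip_bowl: bystander: cream bowl, 115 mm across, 53 mm high, on the bench left of the tray; origin at the centre of its underside
- ink_tin: bystander: little black tin, 36 mm across, 21 mm high, on the bench left of the tray; origin at the centre of its underside
- stamp: bystander: beech stamp block 55 x 22 x 21 mm on the bench between robot and tray; origin at the centre of its underside
- rib_kidney: bystander: flat kidney-shaped wooden rib, 70 x 110 x 8 mm, on the bench at the left; origin at the centre of its underside

How it is judged:
By the outcome, as a careful person would: the job done as asked, in the order asked, and still so for the second after the job is handed in, with the robot touching nothing.
It also fails if it takes over 58 s, if anything falls off the work surface, if the arm or the gripper's body presses on something with over 40 N, if the wrist force passes 120 N, or if a joint passes its speed limit or range.

## Working session

There is one attempt and no reset: what is moved stays moved. The work goes in short steps, Python scripts to look and compute and a tool call to move; the robot and the scene stay as the last step left them, time stands still between calls to the robot, and variables do not carry over. Pictures are saved under pics/ and viewed, at most 10 in all, crops included, and the job is handed in when it is done.

Besides the shell and the picture viewer there is one more tool, called after "Request:" in YAML: its name, and indented under it one key for each argument. play_rows: Moves the arm, as the interface text tells. Its arguments: {"type":"object","properties":{"series":{"type":"array"},"grip_force":{"type":"number"}},"required":["series"]}

```bash
mkdir -p pics; cat > h.py <<'E'
from bench import *
import numpy as np, cv2
def ray(cam,px,z):
    p=camera_params(cam);K,R,t=map(np.array,(p["K"],p["R"],p["t"]))
    d=R.T@np.linalg.inv(K)@np.array([px[0],px[1],1.]);c=-R.T@t
    return c+d*(z-c[2])/d[2]
def proj(cam,X):
    p=camera_params(cam);K,R,t=map(np.array,(p["K"],p["R"],p["t"]))
    q=K@(R@np.array(X)+t);return q[:2]/q[2]
E
python3 - <<'E'
from h import *
s=sense();print(s["t"],s["ee_pos"],s["orientation"],s["width"],s["wrist_force"])
for c in("top","side"):
    cv2.imwrite(f"pics/{c}0.png",capture(c))
    for th in("blue_1","bare","tray","cover"):
        for d in search_frame(c,th):
            print(c,th,round(d["confidence"],2),np.round(d["pixel"]),np.round(ray(c,d["pixel"],.043),3))
E
```

```text
0.0 [0.20573121 0.5895597  0.23053701] [ 1.67107267e-01  9.85938399e-01 -7.85485388e-04 -1.29543126e-04] 0.08527160334080185 [ 0.23096923 -0.68014469  0.30482471]
top blue_1 0.58 [403. 223.] [ 0.492 -0.177  0.043]
top blue_1 0.43 [420. 225.] [ 0.486 -0.219  0.043]
top tray 0.81 [411. 209.] [ 0.526 -0.198  0.043]
top cover 0.63 [385. 220.] [ 0.501 -0.133  0.043]
top cover 0.58 [418. 172.] [ 0.618 -0.219  0.043]
side blue_1 0.69 [338. 278.] [ 0.493 -0.173  0.043]
side blue_1 0.64 [335. 291.] [ 0.486 -0.219  0.043]
side bare 0.58 [336. 307.] [ 0.484 -0.269  0.043]
side tray 0.96 [350. 303.] [ 0.508 -0.257  0.043]
side cover 0.69 [412. 280.] [ 0.622 -0.186  0.043]
side cover 0.56 [350. 304.] [ 0.508 -0.26   0.043]
```

```bash
python3 - <<'E'
import cv2
a=cv2.imread("pics/top0.png")[120:290,310:510];b=cv2.imread("pics/side0.png")[200:400,220:490]
cv2.imwrite("pics/a.png",cv2.resize(a,None,fx=3.5,fy=3.5,interpolation=2))
cv2.imwrite("pics/b.png",cv2.resize(b,None,fx=2.9,fy=2.9,interpolation=2))
E
```

```text
(no output)
```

View pics/a.png

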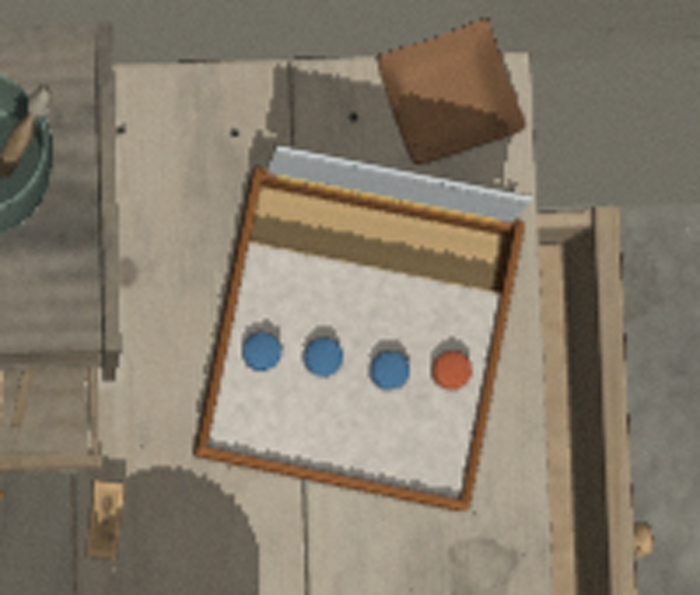

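View pics/b.png

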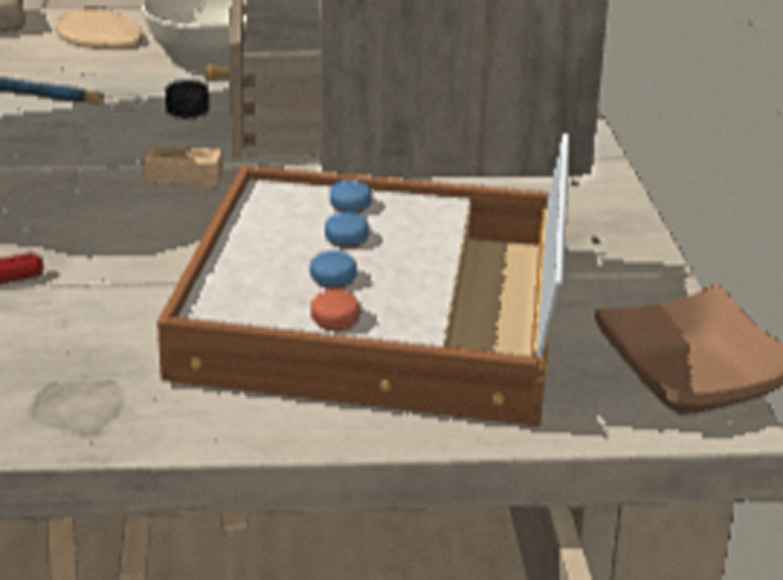

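The top crop shows three blue buttons at crop (262,350), (323,356) and (389,369), the bare one at (451,369), and the trough at the far side with the cover leaning up. A tall cabinet stands left of the tray, so I'll check the full views before crossing it.

View pics/top0.png

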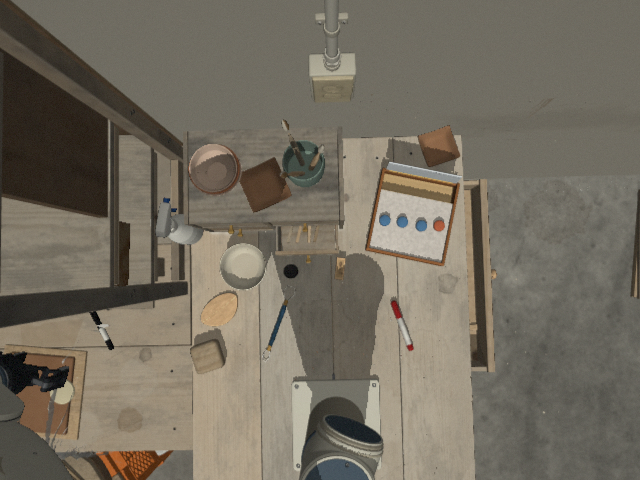

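View pics/side0.png

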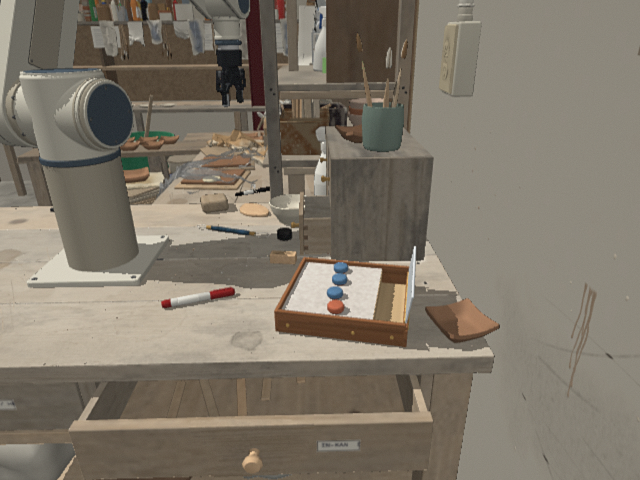

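```bash
python3 - <<'E'
from h import *
f=lambda p,z:ray("top",[310+p[0]/3.5,120+p[1]/3.5],z)
print("corners rim z.044: nearL,nearR,farR,farL")
for p in((200,455),(467,508),(521,228),(259,172)):print(np.round(f(p,.044),3))
print("deck edge L,R");
for p in((248,242),(499,292)):print(np.round(f(p,.036),3))
print("buttons")
for p in((262,350),(323,356),(389,369),(451,369)):print(np.round(f(p,.046),4))
p=camera_params("top");print("topcam",-np.array(p["R"]).T@np.array(p["t"]))
p=camera_params("side");print("sidecam",-np.array(p["R"]).T@np.array(p["t"]))
# fit with side picture corners
g=lambda p,z:ray("side",[220+p[0]/2.9,200+p[1]/2.9],z)
for p in((162,322),(545,365),(248,168)):print("side",np.round(g(p,.044),3))
for p in((351,194),(347,228),(333,267),(335,308)):print("sb",np.round(g(p,.045),4))
for p in((567,135),):print("cover top L",np.round(g(p,.089),3))
for p in((278,147),(531,198)):print("cover top edge",np.round(f(p,.089),3))
E
```

```text
corners rim z.044: nearL,nearR,farR,farL
[ 0.428 -0.087  0.044]
[ 0.387 -0.271  0.044]
[ 0.582 -0.316  0.044]
[ 0.627 -0.134  0.044]
deck edge L,R
[ 0.578 -0.126  0.036]
[ 0.538 -0.301  0.036]
buttons
[ 0.5004 -0.1324  0.046 ]
[ 0.4951 -0.1748  0.046 ]
[ 0.4848 -0.2204  0.046 ]
[ 0.4837 -0.2634  0.046 ]
topcam [ 0.38504352 -0.00489809  1.25305173]
sidecam [ 0.45028737 -0.87922256  0.44275355]
side [ 0.389 -0.277  0.044]
side [ 0.588 -0.324  0.044]
side [ 0.434 -0.094  0.044]
sb [ 0.5005 -0.1362  0.045 ]
sb [ 0.4952 -0.18    0.045 ]
sb [ 0.4843 -0.2252  0.045 ]
sb [ 0.4832 -0.2683  0.045 ]
cover top L [ 0.634 -0.147  0.089]
cover top edge [ 0.634 -0.143  0.089]
cover top edge [ 0.595 -0.312  0.089]
```

Both views agree: the cabinet and its drawer lie left of the tray, and the path at z ≥ 0.28 and x < 0.42 is clear. The rim corners give a yaw of about -13° and a centre near (0.508, -0.205). Next I move above the tray.

Request:
play_rows:
  series: [0.1,0,-0.03,0.035,0.0075,0.1,0,-0.03,0.035,0.0075,0.1,0.0178,-0.059,0,0.0075,0.1,0.0178,-0.059,0,0.0075,0.1,0.0178,-0.059,0,0.0075,0.1,0.0178,-0.059,0,0.0075,0.1,0.0178,-0.059,0,0.0075,0.1,0.0178,-0.059,0,0.0075,0.1,0.0178,-0.059,0,0.0075,0.1,0.0178,-0.059,0,0.0075,0.1,0.0178,-0.059,0,0.0075,0.1,0.0178,-0.059,0,0.0075,0.1,0.0178,-0.059,0,0.0075,0.1,0.0178,-0.059,0,0.0075,0.1,0,0,0,0,0.1,0,0,0,0]

```text
t: 2.5
ee_pos: [0.419, -0.1777, 0.301]
orientation: [0.116, 0.993, 0.0, -0.0]
wrist_force: [0.1, 0.9, 0.2]
width: 0.0087
grip_force: 0.0
```

```bash
python3 - <<'E'
from h import *
s=sense();print(s["t"],s["ee_pos"],s["orientation"],s["width"],s["joints"])
cv2.imwrite("pics/w1.png",capture("wrist"))
for th in("blue_1","bare"):
    for d in search_frame("wrist",th):
        print(th,round(d["confidence"],2),np.round(d["pixel"]),np.round(ray("wrist",d["pixel"],.043),4))
E
```

```text
2.5 [ 0.41898734 -0.17769233  0.30102383] [ 1.15651254e-01  9.93289716e-01  3.02558009e-04 -4.84899411e-04] 0.008687604514362367 [-4.27442607e-01  8.20791166e-02  1.91625904e+00  3.06145001e-04
  1.14436311e+00 -1.76654442e+00]
blue_1 0.73 [293. 257.] [ 0.4832 -0.219   0.043 ]
blue_1 0.7 [313. 246.] [ 0.4757 -0.1947  0.043 ]
blue_1 0.58 [338. 257.] [ 0.4937 -0.171   0.043 ]
blue_1 0.57 [374. 257.] [ 0.5032 -0.1315  0.043 ]
bare 0.76 [255. 264.] [ 0.482  -0.2622  0.043 ]
bare 0.21 [314. 243.] [ 0.4728 -0.193   0.043 ]
```

View pics/w1.png

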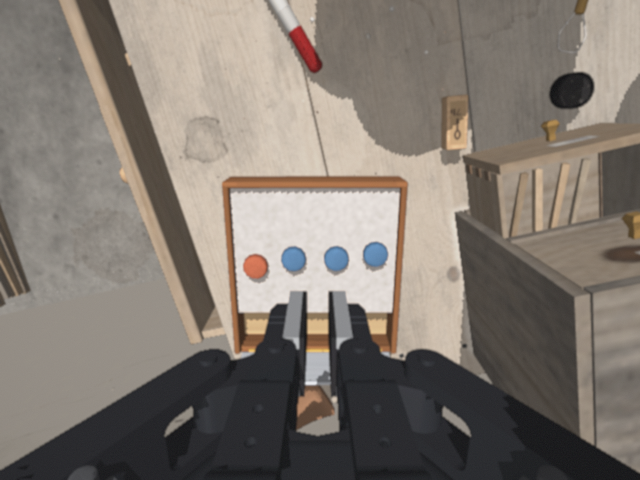

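The wrist view shows the near rim from (224,181) to (406,181), the deck, the bare button at (255,266) and the blue ones at (293,258), (336,258) and (375,254). The extra "blue" report at (313,246) is bare deck. Next I fit the tray pose from all three views.

```bash
cat >> h.py <<'E'
def totray(P,c,yaw):
    R=np.array([[np.cos(yaw),-np.sin(yaw)],[np.sin(yaw),np.cos(yaw)]]);return R.T@(np.array(P)[:2]-c)
E
python3 - <<'E'
from h import *
from scipy.optimize import least_squares
W=lambda p:("wrist",p);T=lambda p:("top",(310+p[0]/3.5,120+p[1]/3.5));S=lambda p:("side",(220+p[0]/2.9,200+p[1]/2.9))
NL,NR,FR,FL=(-.107,.097,.044),(-.107,-.097,.044),(.107,-.097,.044),(.107,.097,.044)
obs=[(NR,W((223,180))),(NL,W((407,180))),((.049,-.09,.036),W((239.5,313))),((.049,.09,.036),W((391,313))),
(NL,T((197,455))),(NR,T((467,510))),((.049,.09,.036),T((248,242))),((.049,-.09,.036),T((499,292))),
(NR,S((160,321))),(NL,S((247,167)))]
def X(p,q):
    c,s=np.cos(p[2]),np.sin(p[2]);return [p[0]+c*q[0]-s*q[1],p[1]+s*q[0]+c*q[1],q[2]]
def err(p,o=obs):return np.ravel([(proj(v[0],X(p,q))-v[1])*(1 if v[0]=="wrist" else 1) for q,v in o])
for n,o in(("all",obs),("wrist",obs[:4]),("top",obs[4:8])):
    r=least_squares(lambda p:err(p,o),[.508,-.205,-.23],loss="soft_l1");print(n,np.round(r.x,4),np.round(r.fun.reshape(-1,2),1).tolist())
    p=r.x
    if n!="top":
        for px in((255,266),(293,258),(336,258),(375,254)):
            P=ray("wrist",px,.045);print(np.round(P,4),np.round(totray(P,p[:2],p[2]),4))
E
```

```text
all [ 0.5111 -0.2012 -0.2272] [[-2.6, 1.8], [0.6, 1.3], [-1.3, -0.2], [0.2, -0.5], [-1.0, -0.2], [0.2, 0.1], [-0.6, -0.3], [-0.5, -0.2], [-1.4, -1.4], [-2.3, -2.3]]
[ 0.483  -0.2622  0.045 ] [-0.0136 -0.0657]
[ 0.4834 -0.2189  0.045 ] [-0.023  -0.0235]
[ 0.4942 -0.1729  0.045 ] [-0.0229  0.0238]
[ 0.4993 -0.1304  0.045 ] [-0.0274  0.0664]
wrist [ 0.5105 -0.2003 -0.2297] [[-1.7, 0.8], [1.7, 0.8], [-0.8, -0.9], [0.8, -0.9]]
[ 0.483  -0.2622  0.045 ] [-0.0127 -0.0665]
[ 0.4834 -0.2189  0.045 ] [-0.0222 -0.0243]
[ 0.4942 -0.1729  0.045 ] [-0.0222  0.0229]
[ 0.4993 -0.1304  0.045 ] [-0.0268  0.0656]
top [ 0.5108 -0.2025 -0.2277] [[-0.5, -0.1], [0.7, 0.3], [-0.1, -0.2], [-0.0, -0.0]]
```

Request:
play_rows:
  series: [0.1,0.0233,-0.0322,-0.04,0,0.1,0,0,-0.055,0,0.1,0,0,-0.055,0,0.1,0,0,-0.055,0,0.1,0,0,-0.035,0,0.1,0,0,-0.021,0,0.1,0,0,0,0,0.1,0.0146,-0.0034,0,0,0.1,0.0146,-0.0034,0,0,0.1,0.0146,-0.0034,0,0,0.1,0.0146,-0.0034,0,0,0.1,0.0146,-0.0034,0,0,0.1,0.0146,-0.0034,0,0,0.1,0.0146,-0.0034,0,0,0.1,0,0,0,0,0.1,-0.0292,0.0068,0.01,0,0.1,0,0,0.06,0]

```text
t: 4.78
ee_pos: [0.5104, -0.2249, 0.1071]
orientation: [0.115, 0.993, 0.002, -0.006]
wrist_force: [1.3, 0.3, 0.9]
width: 0.0086
grip_force: 0.0
```

```bash
cat > look.py <<'E'
from h import *
s=sense();print(s["t"],np.round(s["ee_pos"],4),np.round(s["wrist_force"],1))
c=(.511,-.2015)
for cam,off in(("side",0),("top",0)):
    capture(cam)
    for th in("blue_1","bare"):
        for d in search_frame(cam,th):
            P=ray(cam,d["pixel"],.043);print(cam,th,round(d["confidence"],2),np.round(d["pixel"]),np.round(totray(P,c,-.228),3))
E
python3 look.py; python3 -c "
from h import *
a=capture('side')[240:350,260:440];cv2.imwrite('pics/s1.png',cv2.resize(a,None,fx=4,fy=4))"
```

```text
4.775 [ 0.5104 -0.2249  0.1071] [1.3 0.3 0.9]
side blue_1 0.63 [337. 279.] [-0.026  0.02 ]
side blue_1 0.6 [352. 300.] [ 0.011 -0.047]
side blue_1 0.46 [397. 312.] [ 0.085 -0.067]
side bare 0.62 [333. 307.] [-0.016 -0.071]
side bare 0.3 [285. 256.] [-0.142  0.091]
top blue_1 0.22 [245. 267.] [-0.207  0.377]
top bare 0.53 [290. 270.] [-0.194  0.268]
top bare 0.32 [408. 170.] [0.108 0.033]
```

View pics/s1.png

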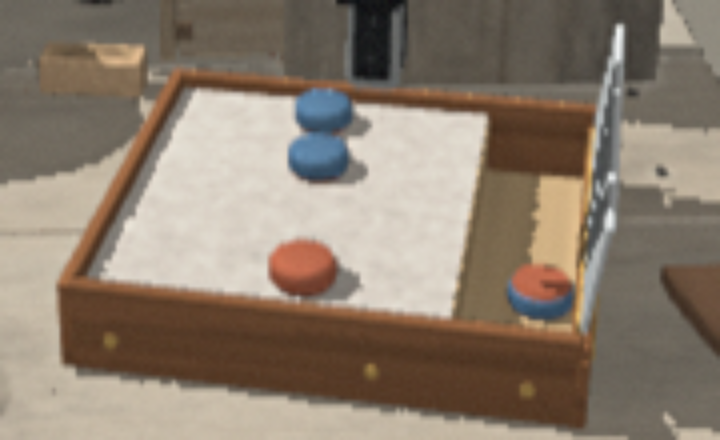

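Blue_3 now lies dome-down in the trough, at crop (540,290). The bare button is unmoved at (303,267), and the other two blue ones are still standing. Next is blue_2.

Request:
play_rows:
  series: [0.1,-0.031,0.0315,0,0,0.1,-0.031,0.0315,0,0,0.1,0,0,0,0,0.1,0,0,-0.045,0,0.1,0,0,-0.025,0,0.1,0,0,0,0,0.1,0.0146,-0.0034,0,0,0.1,0.0146,-0.0034,0,0,0.1,0.0146,-0.0034,0,0,0.1,0.0146,-0.0034,0,0,0.1,0.0146,-0.0034,0,0,0.1,0.0146,-0.0034,0,0,0.1,0.0146,-0.0034,0,0,0.1,0,0,0,0,0.1,-0.0292,0.0068,0.01,0,0.1,0,0,0.06,0,0.1,0,0,0,0]

```text
t: 7.25
ee_pos: [0.5289, -0.1819, 0.1141]
orientation: [0.115, 0.993, -0.001, 0.003]
wrist_force: [0.6, 0.3, -0.3]
width: 0.0088
grip_force: 0.0
```

```bash
python3 look.py
```

```text
7.25 [ 0.5289 -0.1819  0.1141] [ 0.6  0.3 -0.3]
side blue_1 0.68 [394. 310.] [ 0.08  -0.062]
side blue_1 0.58 [395. 295.] [ 0.08  -0.017]
side bare 0.63 [336. 306.] [-0.012 -0.067]
top blue_1 0.47 [384. 220.] [-0.026  0.067]
```

Blue_2 is in the trough. Blue_1 is next.

Request:
play_rows:
  series: [0.1,-0.032,0.028,0,0,0.1,-0.032,0.028,0,0,0.1,0,0,0,0,0.1,0,0,-0.045,0,0.1,0,0,-0.025,0,0.1,0,0,0,0,0.1,0.0146,-0.0034,0,0,0.1,0.0146,-0.0034,0,0,0.1,0.0146,-0.0034,0,0,0.1,0.0146,-0.0034,0,0,0.1,0.0146,-0.0034,0,0,0.1,0.0146,-0.0034,0,0,0.1,0.0146,-0.0034,0,0,0.1,0,0,0,0,0.1,-0.0292,0.0068,0.01,0,0.1,0,0,0.06,0,0.1,-0.06,0.014,0.06,0,0.1,0,0,0,0,0.1,0,0,0,0]

```text
t: 9.93
ee_pos: [0.4922, -0.1319, 0.1538]
orientation: [0.115, 0.993, -0.0, 0.0]
wrist_force: [0.6, -0.1, -0.1]
width: 0.0087
grip_force: 0.0
```

```bash
python3 look.py; python3 -c "
from h import *
a=capture('side')[240:350,260:440];b=capture('top')[150:280,350:480]
cv2.imwrite('pics/s2.png',np.hstack([cv2.resize(a,None,fx=2.5,fy=2.5),cv2.resize(b,(325,275))]))"
```

```text
9.925 [ 0.4922 -0.1319  0.1538] [ 0.6 -0.1 -0.1]
side blue_1 0.66 [396. 286.] [0.08  0.015]
side blue_1 0.59 [397. 314.] [ 0.085 -0.071]
side blue_1 0.53 [394. 298.] [ 0.078 -0.026]
side bare 0.66 [334. 306.] [-0.015 -0.069]
```

View pics/s2.png

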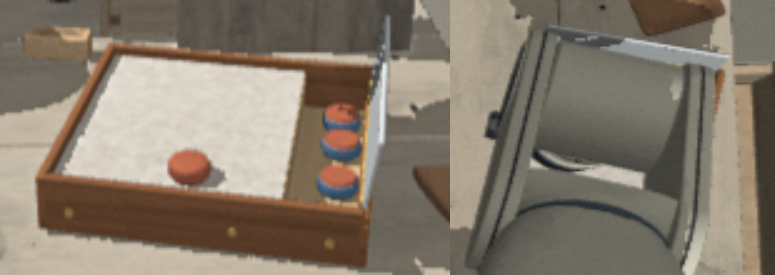

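All three blue buttons lie in the trough, at crop (342,117), (341,145) and (338,182). The bare one is still on the deck at (189,167). Before reaching behind the cover, I measure the brown tile and the cover angle.

```bash
python3 - <<'E'
from h import *
def tri(a,b):
    M=[]
    for cam,px in(("top",(310+a[0]/3.5,120+a[1]/3.5)),("side",(220+b[0]/2.9,200+b[1]/2.9))):
        p=camera_params(cam);P=np.array(p["K"])@np.c_[p["R"],p["t"]]
        M+=[P,px]
    X=cv2.triangulatePoints(M[0],M[2],np.array(M[1],float),np.array(M[3],float))[:,0];X=X[:3]/X[3]
    print(np.round(X,3),np.round(totray(X,(.511,-.2015),-.228),3))
for a,b in(((420,161),(597,312)),((525,125),(680,410)),((487,18),(783,350)),((380,55),(715,287)),((278,147),(567,135)),((531,198),(543,352))):tri(a,b)
for p in((330,258),(331,158),(428,262),(433,158)):print("cab",[np.round(ray("side",p,z),3) for z in(0,.2)])
E
```

```text
[ 0.634 -0.251  0.027] [ 0.131 -0.02 ]
[ 0.66  -0.329  0.018] [ 0.174 -0.09 ]
[ 0.729 -0.299  0.034] [ 0.234 -0.046]
[ 0.711 -0.225  0.026] [0.2   0.022]
[ 0.635 -0.143  0.087] [0.108 0.085]
[ 0.595 -0.322  0.052] [ 0.109 -0.098]
cab [array([ 0.485, -0.011,  0.   ]), array([ 0.469, -0.403,  0.2  ])]
cab [array([0.524, 0.844, 0.   ]), array([0.491, 0.065, 0.2  ])]
cab [array([ 0.691, -0.038,  0.   ]), array([ 0.582, -0.418,  0.2  ])]
cab [array([0.916, 0.818, 0.   ]), array([0.706, 0.051, 0.2  ])]
```

The tile is at most 34 mm tall and the cover stands at about 1.74 rad, so the fingertips can go behind it at z ≈ 74 mm.

Request:
play_rows:
  series: [0.1,0,0,0.046,0,0.1,0,0,0,0,0.1,0.0406,-0.0232,0,0,0.1,0.0406,-0.0232,0,0,0.1,0.0406,-0.0232,0,0,0.1,0.0406,-0.0232,0,0,0.1,0,0,0,0,0.1,0,0,0,0]

```text
t: 11.32
ee_pos: [0.6534, -0.2243, 0.1984]
orientation: [0.115, 0.993, 0.0, -0.001]
wrist_force: [-0.6, -0.2, -0.8]
width: 0.0087
grip_force: 0.0
```

Request:
play_rows:
  series: [0.1,0,0,-0.06,0,0.1,0,0,-0.05,0,0.1,0,0,-0.015,0,0.1,0,0,0,0,0.1,0,0,0,0]

```text
t: 11.95
ee_pos: [0.656, -0.2251, 0.0774]
orientation: [0.115, 0.993, -0.0, 0.002]
wrist_force: [-0.5, -0.1, 0.5]
width: 0.0082
grip_force: 0.0
```

```bash
python3 -c "
from h import *
a=capture('side')[210:340,300:500];cv2.imwrite('pics/s3.png',cv2.resize(a,None,fx=4,fy=4))"
```

```text
(no output)
```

View pics/s3.png

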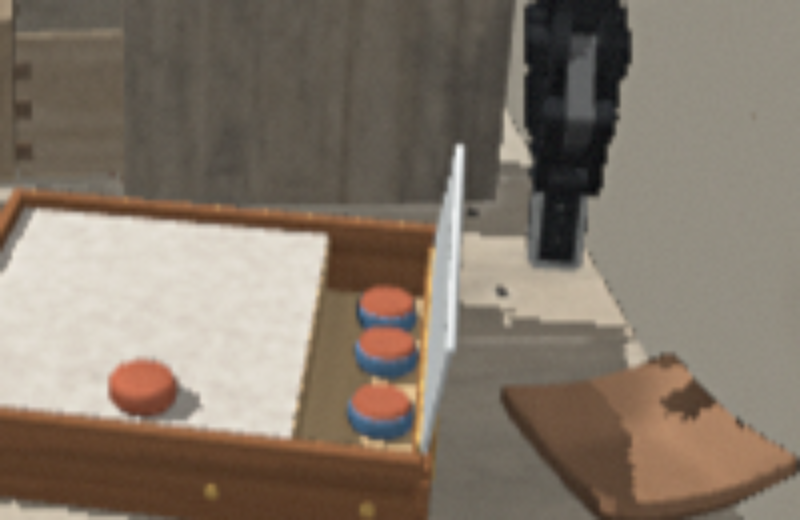

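The fingertips, at crop (555,265), are behind the cover and clear of the tile. Now I push the cover over.

Request:
play_rows:
  series: [0.1,-0.0263,0.0061,0,0,0.1,-0.0058,0.0014,0,0,0.1,-0.0049,0.0011,0,0,0.1,-0.0049,0.0011,-0.001,0,0.1,-0.0049,0.0011,-0.0016,0,0.1,-0.0049,0.0011,-0.002,0,0.1,-0.004,0.0009,-0.0033,0,0.1,-0.004,0.0009,-0.0034,0,0.1,0,0,0,0,0.1,0,0,0,0]

```text
t: 13.25
ee_pos: [0.5948, -0.211, 0.0635]
orientation: [0.115, 0.993, 0.0, -0.0]
wrist_force: [0.7, -0.1, 0.8]
width: 0.0086
grip_force: 0.0
```

```bash
python3 -c "
from h import *
print(totray(sense()['ee_pos'],(.511,-.2015),-.228))
a=capture('side')[210:340,300:500];cv2.imwrite('pics/s4.png',cv2.resize(a,None,fx=4,fy=4))"
```

```text
[0.08380845 0.00969808]
```

View pics/s4.png

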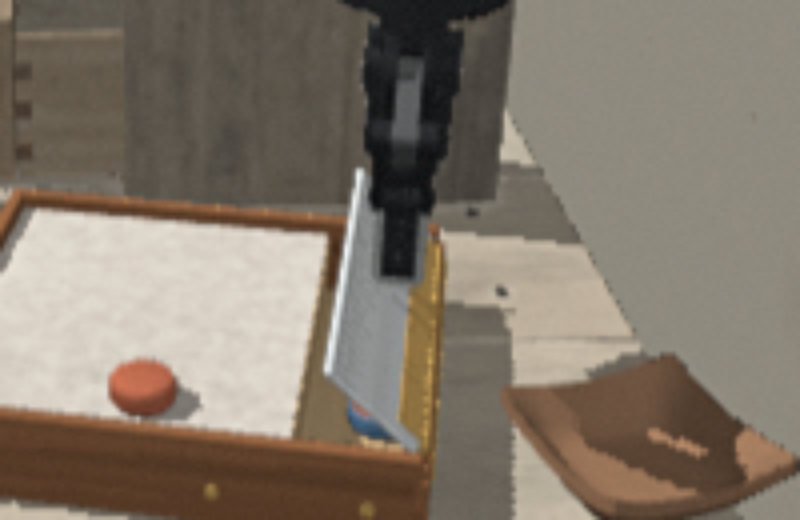

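The cover is about half way over with the fingertips on its outer face, at crop (398,275). I'll press it down on the same arc.

Request:
play_rows:
  series: [0.1,-0.003,0.0007,-0.0048,0,0.1,-0.003,0.0007,-0.0048,0,0.1,-0.0013,0.0003,-0.0034,0,0.1,-0.0013,0.0003,-0.0034,0,0.1,-0.001,0.0002,-0.0035,0,0.1,0,0,-0.0035,0,0.1,0,0,0,0,0.1,0,0,0,0]

```text
t: 14.3
ee_pos: [0.5853, -0.2088, 0.0401]
orientation: [0.115, 0.993, 0.0, -0.0]
wrist_force: [-0.1, 0.8, 1.2]
width: 0.0085
grip_force: 0.0
```

Request:
play_rows:
  series: [0.1,0,0,-0.001,0,0.1,0,0,-0.001,0,0.1,0,0,0,0]

```text
t: 14.68
ee_pos: [0.5854, -0.2088, 0.0397]
orientation: [0.115, 0.993, -0.0, 0.0]
wrist_force: [-4.7, 1.7, 14.4]
width: 0.0088
grip_force: 7.1
```

The force rose to 14 N at z = 39.7 mm, which matches the shut plate's top, so the cover is shut. I'll lift clear and check.

Request:
play_rows:
  series: [0.1,0,0,0.01,0,0.1,0,0,0.05,0,0.1,0,0,0.06,0,0.1,0,0,0.05,0,0.1,0,0,0,0,0.1,0,0,0,0]

```text
t: 15.42
ee_pos: [0.5849, -0.2087, 0.208]
orientation: [0.115, 0.993, 0.0, -0.0]
wrist_force: [-0.5, 0.1, -1.1]
width: 0.0085
grip_force: 0.0
```

```bash
python3 -c "
from h import *
print(sense()['ee_pos'])
a=capture('side')[210:350,260:460];cv2.imwrite('pics/s5.png',cv2.resize(a,None,fx=4,fy=4))"
```

```text
[ 0.58492382 -0.20871057  0.20802363]
```

View pics/s5.png

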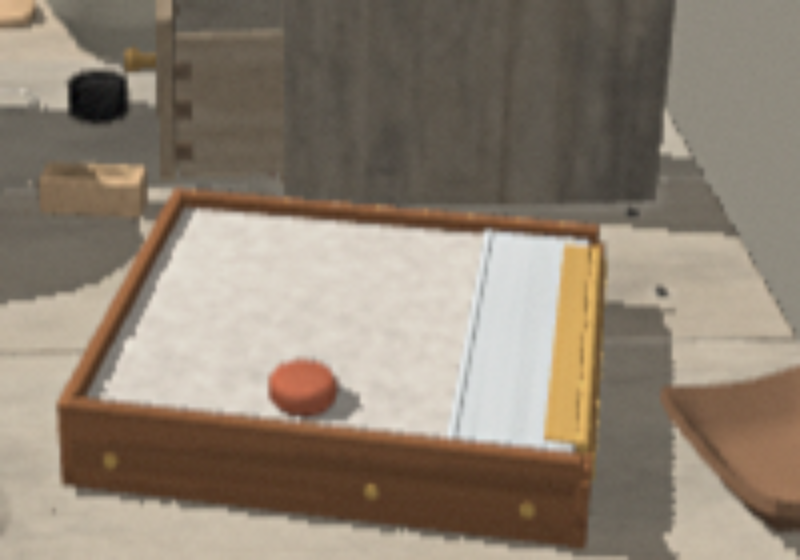

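The cover lies level on the deck's edge, at crop (470,330). The bare button is in its place at (303,387), and the gripper is clear.

```bash
python3 -c "
from h import *
print(hand_in())"
```

```text
the job is handed in; nothing more can be done
None
```

Job handed in at about 15.5 s: all three blue buttons are in the trough, the cover is pressed shut, and the bare button still stands where it was on the deck.

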